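# Free a stuck scanning stage

### The job

One of the two small scanning stages has a round specimen mount sitting in the nest of its carriage. That carriage is stuck in dried grease: push it, at an unhurried pace, until it breaks free and on into its hood until it is fully home against the hidden end stop, with the specimen still in its nest. Leave the other stage's carriage where it is.

Things in the scene. Friction and masses are not known exactly. Their poses are not given: they have to be found in the camera images.
- loaded_carriage (a joint): Slide of the carriage with the specimen: 0 = parked, stuck; 0.10 m = home at the end stop under the hood. Aluminium slab 130x66x14 mm, top 29 mm up, on rails of a fixed grey base (300x90). White hood (124x90, 67 mm high) over the base's far end. Moving it takes 10 to 15 N at first, but once it has broken free, within 10 mm, only about 2 N; it stops dead at the end. Nothing pushes it back.
- loaded_plate (a point): Middle of the rear face (to push on) of the upright steel plate near the loaded carriage's rear end, 69 mm above the worktop. Plate 44 mm wide, 8 thick, from 29 to 89 mm up. x = sliding direction, towards specimen and hood (roughly to the robot's left), y along the plate's width, z up. Behind it 11 mm of carriage and 10 mm of base, then worktop. When home it stands 50 mm short of the hood.
- specimen: Loose black round specimen mount, 30 mm across, 18 high, two small pale squares on top, upright in a round nest (34 mm inside, rim 8 mm high) in the front half of the loaded carriage, 94 mm ahead of the plate's rear face. Origin: centre of its underside, 31 mm above the worktop. Other mounts lie on the bench.
- empty_carriage (a joint): Slide of the other stage's carriage, alike but with an empty nest: 0 = parked, grows towards its hood. It is to stay parked. The two stages stand one nearer, one farther from the robot, in either order.
Mind the look-alikes: they are no part of the job. Leave any turquoise look-alike of the specimen alone.

How it is judged:
On the way:
1. the carriage with the specimen has broken free (pushed more than 30 mm) (value of joint loaded_carriage above 0.03 m), for 0.1 s.
At the end, for the whole second after the job is handed in: The loaded carriage is at rest within 10 mm of its end stop, the specimen stands upright (10 degrees) in the carriage's nest, within 10 mm of its middle, and the other stage's carriage is still parked within 10 mm (value of joint loaded_carriage above 0.09 m and velocity of joint loaded_carriage between -0.01 and 0.01 m/s and x of specimen in the frame of loaded_plate between 0.084 and 0.104 m and y of specimen in the frame of loaded_plate between -0.01 and 0.01 m and z of specimen in the frame of loaded_plate between -0.048 and -0.03 m and angle between specimen's own z axis and vertical below 0.17 rad and value of joint empty_carriage below 0.01 m); the robot touches nothing.
It fails at once if the other stage's carriage is moved more than 10 mm (value of joint empty_carriage above 0.01 m).
It fails at once if the loaded carriage shoots along faster than 0.4 m/s (velocity of joint loaded_carriage above 0.4 m/s).
It also fails if it takes over 32 s, if anything falls off the work surface, if the arm or the gripper's body presses on something with over 40 N, if the wrist force passes 120 N, or if a joint passes its speed limit or range.

### The arm

A 6-joint arm with a two-finger parallel gripper is mounted at the origin on a cart in front of the work surface, level with it; the furniture and walls round the work are solid. World frame = base frame: x ahead of the robot, y to its left, z up, the work surface at z = 0. Lengths are in m, angles in rad, forces in N, time in s.
With the tool pointing down it reaches from about 0.325 to 0.9 m from the base axis. Payload 6.1 kg.
Tool frame: the origin (TCP) lies at the very end of the fingers, on their centre line; the grasp point (between the pads) lies 19 mm behind it; z points along the fingers, y is the direction in which the jaws open and shut (so a half turn about z gives the same grasp; the last joint's range is limited). The gripper opens to 87 mm and grips with 3 to 60 N. Pads are 19 mm wide; open, the fingers measure 117 mm over their backs; the gripper's body (75 mm by 190 mm) begins 51 mm behind the grasp point.
Start: joints at [-1.397, 0.22, 1.526, -0, 1.395, -0.126], TCP at [0.185, -0.597, 0.223] pointing down, gripper open.
Joint ranges: [-2.98, 2.98], [-0.91, 2.08], [0.09, 2.57], [-1.24, 4.39], [0.2, 2.65], [-2.68, 2.68]. Speed limits (rad/s): [2.57, 2.57, 3.01, 3.14, 3.14, 3.14].

### API

Orientations are given as a rotation vector (axis times angle).
In Python, from plant import r gives the robot as it stands. The module is installed in compiled form; this text tells all that it offers.
- The arm moves only by the tool jog_arm, never from a script. Its argument "moves" is a list of rows, each an object with "offset": the shift along the tool's x, y, z in m, a list of three; "spin": the turn about the tool's z in rad; "hand": the finger opening in m, from 0 to 0.087. A call has 1 to 5 rows; each row shifts and turns the pose as measured when the row begins, along the tool's axes as they then stand; what a row does not reach is not made up. A row lasts 1/8 s, in which the tool goes at most 62.5 mm and 10.7 degrees, less where a joint would pass 70% of its speed; a pose out of reach is approached as far as the arm can. A call is refused whole if a number of a shift passes 0.0625 or a number of a turn 0.188, either way. A call with a gripper value outside its range is refused whole. The fingers move at their own pace and stop on an object; "newtons" is the grip in N (left out, the last holds). Time passes only in rows, so rows that do not move let the fingers close. It gives the time, the measured TCP pose, the force and the opening at its end, in the units of the state.
- r.sense(): the state, without advancing time (a new reading comes with each control period).
- r.read_camera(name): name is "side" or "top"; returns (picture, depth): 384x512x3 uint8, red, green, blue; 384x512 float32, m along the optical axis (not along the pixel's ray), 0 where there is no reading.
- r.get_calibration(name): a dict with "vertical_fov" (degrees; the focal length in pixels is half the picture's height over the tangent of half this angle, whatever the lens; pixels are square), "cx", "cy" (the principal point, pixels), "dist" ([k1, k2, p1, p2, k3] as OpenCV has them; the pictures are not rectified), "rvec" (rotation vector, rad) and "tvec" (3), from world to camera coordinates, as OpenCV has them. Camera axes: x right, y down, z forward; pixel columns grow to the right and rows downward; lengths in m; the calibration is good to about 2 mm. A picture is of the moment at which its call begins. get_calibration takes no time and is no camera call.
- r.hand_in(): hands the job in, once; it reports no verdict.
Trained networks look in the newest picture that a camera, given by its name, has taken for a name from the list of things; names that differ only in an ending like _2 or _b are one class to them, and where a whole thing is asked for, a point or a joint stands for the part that bears it (a point fixed in the world has none). Each returns a list of dicts, best first, with "confidence" (0 to 1); they miss things now and then, are a little off and sometimes report something else, mostly with a low value. They report only what shows in the picture. A call takes as long as a camera call. They do not tell look-alikes from the thing itself.
- r.search_frame(thing, camera): "pixel" ([column, row] in pixels, amid what is visible of it).
- r.regions_of(thing, camera): "pixels" (384x512 bool, what is visible of it) and "pixel" ([column, row] in pixels, amid what is visible of it).
The state is a dict: "t": time; "q": joint angles; "qd": joint speeds; "effort": joint torques, N m; "tool_pos": TCP position; "orientation": TCP orientation; "wrist_force": force on the tool from outside, world axes, zero at the start; "torque": the same for the moment, N m; "width": finger opening in m.
Only numpy, scipy, OpenCV 4.12 (cv2) and the standard library are available. Lean on these libraries where they do the work, as an engineer would, in place of code of your own. Each camera call takes 0.05 s, during which the arm holds its last target.

## Working session

There is one attempt and no reset: what is moved stays moved. The work goes in short steps, Python scripts to look and compute and a tool call to move; the robot and the scene stay as the last step left them, time stands still between calls to the robot, and variables do not carry over. Pictures are saved under pics/ and viewed, and the job is handed in when it is done.

Besides the shell and the picture viewer there is one more tool, called after "Call:" by a JSON object that holds its "method" and its "body", one argument or row to a line. jog_arm: Moves the arm, as the interface text tells. Its arguments: {"type":"object","properties":{"moves":{"type":"array","items":{"type":"object","properties":{"offset":{"type":"array","items":{"type":"number"}},"spin":{"type":"number"},"hand":{"type":"number"}}}},"newtons":{"type":"number"}},"required":["moves"]}

```bash
mkdir -p pics; cat > h.py <<'E'
import numpy as np, cv2
from plant import r
def cal(n):
    c=r.get_calibration(n); f=192/np.tan(np.radians(c["vertical_fov"])/2)
    K=np.array([[f,0,c["cx"]],[0,f,c["cy"]],[0,0,1]]); R=cv2.Rodrigues(np.array(c["rvec"],float))[0]
    return K,np.array(c["dist"],float),R,np.array(c["tvec"],float)
def ray(n,p):
    K,d,R,t=cal(n); u=cv2.undistortPoints(np.array([[p]],float),K,d)[0,0]
    return -R.T@t, R.T@np.array([u[0],u[1],1.])
def at_z(n,p,z):
    o,v=ray(n,p); return o+v*(z-o[2])/v[2]
def at_d(n,p,d):
    o,v=ray(n,p); return o+v*d
def proj(n,P):
    K,d,R,t=cal(n); return cv2.projectPoints(np.array(P,float).reshape(-1,1,3),cv2.Rodrigues(R)[0],t,K,d)[0][:,0]
E
python3 - <<'E'
from h import *
np.set_printoptions(precision=4,suppress=True)
for n in("top","side"):
    p,d=r.read_camera(n); cv2.imwrite(f"pics/{n}0.png",p[...,::-1]); np.savez(f"{n}0.npz",p=p,d=d)
    print(n,-cal(n)[2].T@cal(n)[3])
    for th in("specimen","loaded_plate","loaded_carriage","empty_carriage"):
        for q in r.search_frame(th,n):
            c,w=q["pixel"]; dd=d[int(w),int(c)]
            print(n,th,round(q["confidence"],2),np.round(q["pixel"]),at_d(n,q["pixel"],dd) if dd>0 else None)
print(r.sense())
E
```

```text
top [ 0.3828 -0.2178  0.894 ]
top specimen 0.74 [301. 249.] [ 0.4435 -0.2948  0.0176]
top specimen 0.62 [288. 212.] [ 0.5134 -0.2707  0.0168]
top specimen 0.5 [197. 247.] [ 0.4422 -0.104   0.0468]
top loaded_plate 0.94 [224. 244.] [ 0.4498 -0.1506  0.0299]
top loaded_carriage 0.84 [223. 245.] [ 0.4478 -0.1499  0.0317]
top loaded_carriage 0.57 [290. 163.] [ 0.6066 -0.2734  0.0273]
top empty_carriage 0.85 [289. 164.] [ 0.6038 -0.2715  0.0297]
side [ 0.3448 -0.8488  0.6252]
side specimen 0.71 [222. 269.] [ 0.4431 -0.3082  0.0175]
side specimen 0.69 [257. 248.] [ 0.5148 -0.2795  0.0181]
side specimen 0.58 [196. 186.] [ 0.4408 -0.1093  0.0473]
side loaded_plate 0.64 [205. 207.] [ 0.4413 -0.2013  0.0683]
side loaded_carriage 0.77 [206. 211.] [ 0.442  -0.2019  0.0592]
side empty_carriage 0.77 [305. 235.] [ 0.603  -0.2804  0.0272]
{'t': 0.5, 'q': array([-1.3971,  0.2204,  1.5265, -0.    ,  1.3947, -0.1261]), 'qd': array([-0.0018, -0.0009,  0.0011, -0.0017, -0.0005, -0.0007]), 'effort': array([ -0.0002, -49.404 , -38.7303,   0.0699,   0.0482,  -0.    ]), 'tool_pos': array([ 0.1846, -0.5971,  0.2225]), 'orientation': array([-3.1063, -0.4691,  0.    ]), 'wrist_force': array([-0.0233,  0.1813,  0.1974]), 'torque': array([-0.024 , -0.0159, -0.0112]), 'width': 0.08721401017849993}
```

View pics/top0.png

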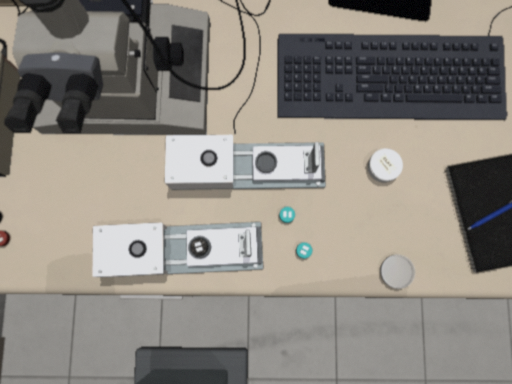

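View pics/side0.png

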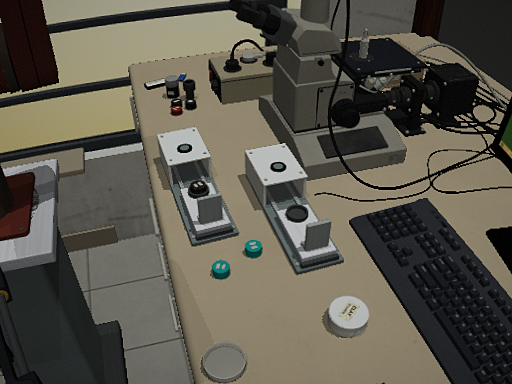

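The top view shows the near stage with a black mount in its nest at (200,247) and its plate at about (245,243). The far stage's nest at (266,162) is empty. The mounts at (304,250) and (287,214) are turquoise look-alikes. So the near stage fits; I'll confirm it in a crop and measure it.

```bash
python3 - <<'E'
from h import *
np.set_printoptions(precision=4,suppress=True)
z=np.load("top0.npz");p,d=z["p"],z["d"]
s=np.load("side0.npz");
a=cv2.resize(p[210:285,85:275],None,fx=4,fy=4,interpolation=cv2.INTER_CUBIC)
b=cv2.resize(s["p"][120:250,140:260],None,fx=4,fy=4,interpolation=cv2.INTER_CUBIC)
cv2.imwrite("pics/ctop.png",a[...,::-1]);cv2.imwrite("pics/cside.png",b[...,::-1])
def cloud(n,d,c0,c1,r0,r1):
    K,di,R,t=cal(n); v,u=np.mgrid[r0:r1,c0:c1]; dd=d[r0:r1,c0:c1].ravel()
    pts=np.stack([u.ravel(),v.ravel()],1).astype(float)[:,None]
    n_=cv2.undistortPoints(pts,K,di)[:,0]
    C=np.c_[n_*dd[:,None],dd]; return ((C-t)@R)[dd>0]
T=cloud("top",d,85,275,210,285);S=cloud("side",s["d"],140,260,120,250)
def box(P,z0,z1,x=(0.36,0.53)):
    m=(P[:,2]>z0)&(P[:,2]<z1)&(P[:,0]>x[0])&(P[:,0]<x[1]); Q=P[m]
    if len(Q)<5: print("few");return
    (c,wh,an)=cv2.minAreaRect(Q[:,:2].astype(np.float32)); print(len(Q),Q.mean(0),"rect",np.round(c,4),np.round(wh,4),round(an,2))
for nm,P in(("T",T),("S",S)):
    print(nm)
    for l,a0,a1 in(("hood",.06,.075),("plate",.08,.095),("plate+",.055,.095),("spec",.044,.053),("carr",.025,.033)):
        Q=P[P[:,1]>-0.06] if l=="hood" else P[P[:,1]<-0.07]
        print(l,end=" ");box(Q,a0,a1)
E
```

```text
T
hood 3595 [0.4365 0.0157 0.0679] rect [0.4373 0.0162] [0.0903 0.1243] 3.52
plate 120 [ 0.45   -0.1965  0.0891] rect [ 0.4506 -0.1964] [0.0436 0.0078] 4.23
plate+ 129 [ 0.4495 -0.1967  0.0878] rect [ 0.4503 -0.1965] [0.0442 0.0079] 4.23
spec 221 [ 0.4446 -0.1076  0.0497] rect [ 0.4466 -0.1458] [0.0291 0.1091] 2.94
carr 1782 [ 0.4464 -0.1485  0.0296] rect [ 0.4472 -0.1464] [0.066  0.1301] 3.51
S
hood 1433 [0.4374 0.008  0.0671] rect [0.4377 0.0143] [0.0914 0.1275] 3.24
plate 151 [ 0.4505 -0.1994  0.0857] rect [ 0.4509 -0.1984] [0.0442 0.0103] 3.78
plate+ 411 [ 0.4502 -0.2003  0.0743] rect [ 0.4511 -0.1986] [0.0446 0.0109] 3.37
spec 230 [ 0.4475 -0.1466  0.0483] rect [ 0.4476 -0.148 ] [0.0433 0.1103] 3.07
carr 728 [ 0.441  -0.1624  0.0285] rect [ 0.4479 -0.1488] [0.0666 0.1335] 3.52
```

View pics/ctop.png

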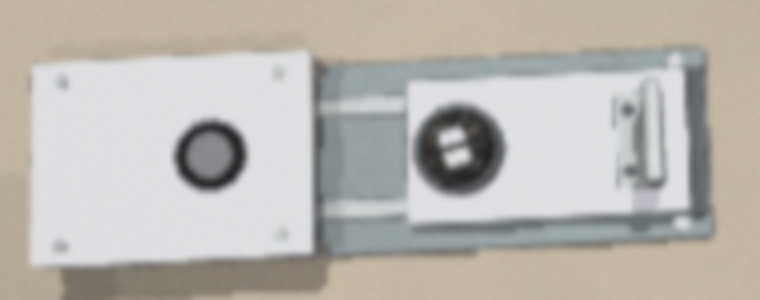

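View pics/cside.png

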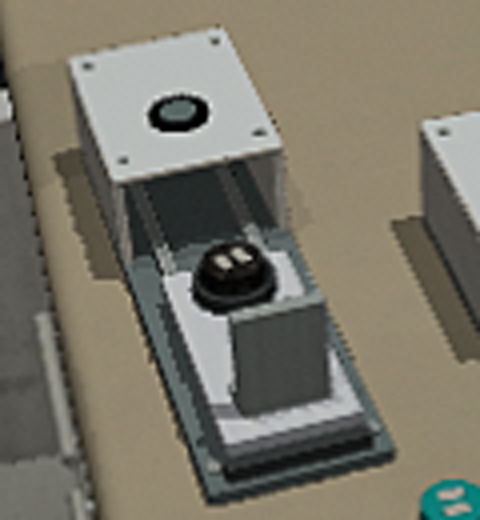

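Both crops confirm it: the near stage holds the black mount with two pale squares, and sizes match (carriage 66x130, plate 44x8, hood 90x124). Its slide direction is about (-0.061, 0.998). I'll straddle the plate with the jaws along the slide, so the front finger can also hold back a runaway. Moving to above the plate.

Call:
{"method": "jog_arm", "body": {
  "moves": [
    {"offset": [0.046, -0.038, 0], "spin": 0, "hand": 0.06},
    {"offset": [0.046, -0.038, 0], "spin": 0, "hand": 0.06},
    {"offset": [0.046, -0.038, 0], "spin": 0, "hand": 0.06},
    {"offset": [0.046, -0.038, 0], "spin": 0, "hand": 0.06},
    {"offset": [0.046, -0.038, 0], "spin": 0, "hand": 0.06}
  ]
}}

```text
t: 1.12
tool_pos: [0.3505, -0.3446, 0.2222]
orientation: [3.106, 0.456, 0.002]
wrist_force: [0.6, 0.4, -0.7]
width: 0.0603
```

```bash
cat > w.py <<'E'
from h import *
import sys
np.set_printoptions(precision=4,suppress=True)
s=r.sense();R=cv2.Rodrigues(np.array(s["orientation"]))[0]
print(s["t"],s["tool_pos"],s["wrist_force"],s["width"],s["q"][5])
y=R[:,1];print("R y",y,"spin needed",np.arctan2(y[1],y[0])-np.arctan2(-.998,.061))
print("tool offset to go",R.T@(np.array([float(v) for v in sys.argv[1:4]])-s["tool_pos"]))
E
python3 w.py 0.4506 -0.1965 0.2
```

```text
1.125 [ 0.3505 -0.3446  0.2222] [ 0.5673  0.4017 -0.6712] 0.06027914614852228 0.3414679931866237
R y [ 0.2876 -0.9577  0.0021] spin needed 0.2307199495810115
tool offset to go [ 0.1384 -0.1131  0.0221]
```

Call:
{"method": "jog_arm", "body": {
  "moves": [
    {"offset": [0.046, -0.038, 0], "spin": 0},
    {"offset": [0.046, -0.038, 0], "spin": 0},
    {"offset": [0.046, -0.037, 0.01], "spin": 0},
    {"offset": [0, 0, 0.01], "spin": 0.115},
    {"offset": [0, 0, 0], "spin": 0.115}
  ]
}}

```text
schema error: expected keys offset, spin, hand
```

```bash
python3 w.py 0.4506 -0.1965 0.05
```

```text
1.125 [ 0.3505 -0.3446  0.2222] [ 0.5673  0.4017 -0.6712] 0.06027914614852228 0.3414679931866237
R y [ 0.2876 -0.9577  0.0021] spin needed 0.2307199495810115
tool offset to go [ 0.1383 -0.1135  0.1721]
```

Call:
{"method": "jog_arm", "body": {
  "moves": [
    {"offset": [0.046, -0.038, 0], "spin": 0, "hand": 0.06},
    {"offset": [0.046, -0.038, 0], "spin": 0, "hand": 0.06},
    {"offset": [0.046, -0.037, 0.01], "spin": 0, "hand": 0.06},
    {"offset": [0, 0, 0.01], "spin": 0.115, "hand": 0.06},
    {"offset": [0, 0, 0], "spin": 0.115, "hand": 0.06}
  ]
}}

```text
t: 1.75
tool_pos: [0.4557, -0.1871, 0.2035]
orientation: [3.136, 0.099, 0.01]
wrist_force: [-0.9, 0.2, 0.1]
width: 0.0603
```

```bash
python3 w.py 0.4506 -0.1965 0.05
```

```text
1.75 [ 0.4557 -0.1871  0.2035] [-0.915   0.1944  0.148 ] 0.060286470019785106 0.9578700851182428
R y [ 0.0631 -0.998   0.0044] spin needed 0.00206237426151179
tool offset to go [-0.0066  0.0084  0.1535]
```

Call:
{"method": "jog_arm", "body": {
  "moves": [
    {"offset": [-0.006, 0.008, 0.02], "spin": 0, "hand": 0.06},
    {"offset": [0, 0, 0.04], "spin": 0, "hand": 0.06},
    {"offset": [0, 0, 0.03], "spin": 0, "hand": 0.06},
    {"offset": [0, 0, 0], "spin": 0, "hand": 0.06}
  ]
}}

```text
t: 2.25
tool_pos: [0.4522, -0.1959, 0.1131]
orientation: [3.134, 0.1, 0.015]
wrist_force: [-0.2, -0.1, 0.9]
width: 0.0601
```

```bash
python3 w.py 0.4506 -0.1965 0.05; python3 - <<'E'
from h import *
p,d=r.read_camera("side");cv2.imwrite("pics/s1.png",p[...,::-1])
E
```

```text
2.25 [ 0.4522 -0.1959  0.1131] [-0.238 -0.069  0.937] 0.060109999897256294 0.9379286952981948
R y [ 0.0637 -0.9979  0.0067] spin needed 0.002716140013973911
tool offset to go [-0.0022  0.0001  0.063 ]
```

View pics/s1.png

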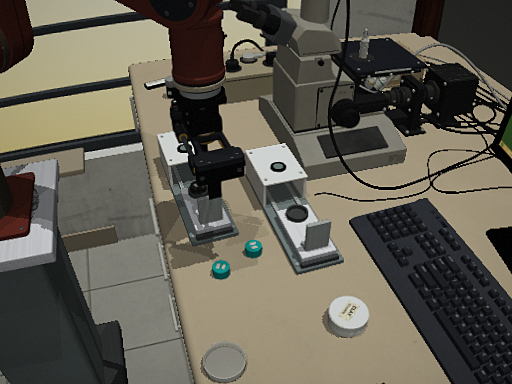

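The side view shows the open fingers straddling above the plate at about (210,205), clear of the mount at (196,187). I'll descend.

Call:
{"method": "jog_arm", "body": {
  "moves": [
    {"offset": [-0.002, 0, 0.02], "spin": 0, "hand": 0.06},
    {"offset": [0, 0, 0.02], "spin": 0, "hand": 0.06},
    {"offset": [0, 0, 0.02], "spin": 0, "hand": 0.06},
    {"offset": [0, 0, 0.003], "spin": 0, "hand": 0.06}
  ]
}}

```text
t: 2.8
tool_pos: [0.4579, -0.2008, 0.0588]
orientation: [3.124, 0.1, 0.036]
wrist_force: [-0.1, 0.4, 0.0]
width: 0.0599
```

```bash
python3 w.py 0.4506 -0.1965 0.05
```

```text
2.8 [ 0.4579 -0.2008  0.0588] [-0.1485  0.366   0.027 ] 0.0598584132580273 0.935391724059198
R y [ 0.0638 -0.9978  0.0163] spin needed 0.002778080583489384
tool offset to go [-0.0072 -0.0049  0.0086]
```

```bash
python3 -c "
from h import *
s=r.sense();print(s['q'],s['qd'],cv2.Rodrigues(np.array(s['orientation']))[0])"
```

```text
[-5.71290906e-01  8.87240975e-02  2.00677893e+00  2.05829719e-04
  1.01829905e+00  9.35391724e-01] [ 8.63678741e-04  9.80311849e-03 -2.76718147e-02  1.16016684e-03
 -4.28564529e-02  1.94306740e-05] [[ 0.99768846  0.06377253  0.02346927]
 [ 0.06413159 -0.99783055 -0.01487756]
 [ 0.02246958  0.0163483  -0.99961385]]
```

Call:
{"method": "jog_arm", "body": {
  "moves": [
    {"offset": [-0.004, -0.003, 0.003], "spin": 0, "hand": 0.06},
    {"offset": [-0.002, -0.002, 0.002], "spin": 0, "hand": 0.06}
  ]
}}

```text
t: 3.05
tool_pos: [0.4533, -0.1973, 0.0563]
orientation: [3.122, 0.1, 0.042]
wrist_force: [-0.5, -0.1, 0.5]
width: 0.06
```

```bash
python3 w.py 0.4506 -0.1965 0.05
```

```text
3.05 [ 0.4533 -0.1973  0.0563] [-0.5055 -0.0916  0.5281] 0.0599511027259002 0.9364749086130281
R y [ 0.0636 -0.9978  0.0189] spin needed 0.002645199936886833
tool offset to go [-0.0028 -0.0011  0.0062]
```

Call:
{"method": "jog_arm", "body": {
  "moves": [
    {"offset": [-0.003, -0.001, 0.004], "spin": 0, "hand": 0.03},
    {"offset": [0, 0, 0], "spin": 0, "hand": 0.012},
    {"offset": [0, 0, 0], "spin": 0, "hand": 0.0},
    {"offset": [0, 0, 0], "spin": 0, "hand": 0.0}
  ],
  "newtons": 20
}}

```text
t: 3.55
tool_pos: [0.4507, -0.1967, 0.0532]
orientation: [3.12, 0.1, 0.044]
wrist_force: [-0.1, -0.6, 0.5]
width: 0.0278
```

```bash
python3 w.py 0.4506 -0.1965 0.05
```

```text
3.55 [ 0.4507 -0.1967  0.0532] [-0.0702 -0.6009  0.4954] 0.027811032871090047 0.9342362984926276
R y [ 0.0638 -0.9978  0.0202] spin needed 0.0027678854360966287
tool offset to go [-0.0002 -0.0003  0.0032]
```

Call:
{"method": "jog_arm", "body": {
  "moves": [
    {"offset": [0, 0, 0], "spin": 0, "hand": 0.0},
    {"offset": [0, 0, 0], "spin": 0, "hand": 0.0},
    {"offset": [0, 0, 0], "spin": 0, "hand": 0.0},
    {"offset": [0, 0, 0], "spin": 0, "hand": 0.0}
  ],
  "newtons": 30
}}

```text
t: 4.05
tool_pos: [0.4508, -0.1961, 0.0533]
orientation: [3.122, 0.099, 0.044]
wrist_force: [-0.0, 0.5, 1.1]
width: 0.0078
```

```bash
python3 w.py 0.4506 -0.1965 0.05
```

```text
4.05 [ 0.4508 -0.1961  0.0533] [-0.0251  0.4555  1.1395] 0.0077531576733277695 0.9343789387697468
R y [ 0.0631 -0.9978  0.0183] spin needed 0.0020842851249598393
tool offset to go [-0.0003  0.0004  0.0033]
```

The plate is held, with the width at 7.8 mm. Now I'll push gently along -y of the tool.

Call:
{"method": "jog_arm", "body": {
  "moves": [
    {"offset": [0, -0.003, 0], "spin": 0, "hand": 0.0},
    {"offset": [0, -0.004, 0], "spin": 0, "hand": 0.0},
    {"offset": [0, -0.005, 0], "spin": 0, "hand": 0.0}
  ],
  "newtons": 40
}}

```text
t: 4.42
tool_pos: [0.4504, -0.1903, 0.0534]
orientation: [3.11, 0.099, 0.046]
wrist_force: [-0.6, -4.8, -1.3]
width: 0.008
```

```bash
python3 w.py 0.4445 -0.0967 0.052
```

```text
4.425 [ 0.4504 -0.1903  0.0534] [-0.5716 -4.8456 -1.3439] 0.0080105632147654 0.9566858109206312
R y [ 0.0631 -0.9975  0.0303] spin needed 0.002151362468467033
tool offset to go [ 0.     -0.0938 -0.0015]
```

Call:
{"method": "jog_arm", "body": {
  "moves": [
    {"offset": [0, -0.006, 0], "spin": 0, "hand": 0.0},
    {"offset": [0, -0.007, 0], "spin": 0, "hand": 0.0},
    {"offset": [0, -0.008, 0], "spin": 0, "hand": 0.0},
    {"offset": [0, -0.008, 0], "spin": 0, "hand": 0.0}
  ]
}}

```text
t: 4.92
tool_pos: [0.4486, -0.1605, 0.0533]
orientation: [3.11, 0.097, 0.047]
wrist_force: [-2.0, -2.0, 4.6]
width: 0.0076
```

```bash
python3 w.py 0.4445 -0.0967 0.052
```

```text
4.925 [ 0.4486 -0.1605  0.0533] [-2.039  -1.9838  4.559 ] 0.007615257403413319 1.0134231426180094
R y [ 0.062  -0.9976  0.0309] spin needed 0.0010266512536909467
tool offset to go [-0.0001 -0.0639 -0.0007]
```

Free and sliding, at about 36 mm. Continuing.

Call:
{"method": "jog_arm", "body": {
  "moves": [
    {"offset": [0, -0.009, 0], "spin": 0, "hand": 0.0},
    {"offset": [0, -0.009, 0], "spin": 0, "hand": 0.0},
    {"offset": [0, -0.009, 0], "spin": 0, "hand": 0.0},
    {"offset": [0, -0.009, 0], "spin": 0, "hand": 0.0},
    {"offset": [0, -0.008, 0], "spin": 0, "hand": 0.0}
  ]
}}

```text
t: 5.55
tool_pos: [0.4458, -0.113, 0.0533]
orientation: [3.109, 0.1, 0.047]
wrist_force: [-1.3, -1.8, 5.3]
width: 0.0081
```

```bash
python3 w.py 0.4445 -0.0967 0.052
```

```text
5.55 [ 0.4458 -0.113   0.0533] [-1.2575 -1.8012  5.3368] 0.00814835847094014 1.1070722552742867
R y [ 0.0636 -0.9975  0.0314] spin needed 0.002651724568586644
tool offset to go [-0.0003 -0.0164  0.0007]
```

Call:
{"method": "jog_arm", "body": {
  "moves": [
    {"offset": [0, -0.005, 0], "spin": 0, "hand": 0.0},
    {"offset": [0, -0.004, 0], "spin": 0, "hand": 0.0},
    {"offset": [0, -0.004, 0], "spin": 0, "hand": 0.0},
    {"offset": [0, -0.004, 0], "spin": 0, "hand": 0.0}
  ]
}}

```text
t: 6.05
tool_pos: [0.4448, -0.0961, 0.0534]
orientation: [3.104, 0.104, 0.048]
wrist_force: [-1.7, -24.1, -2.1]
width: 0.0082
```

Call:
{"method": "jog_arm", "body": {
  "moves": [
    {"offset": [0, -0.004, 0], "spin": 0, "hand": 0.0},
    {"offset": [0, -0.004, 0], "spin": 0, "hand": 0.0}
  ]
}}

```text
t: 6.3
tool_pos: [0.4449, -0.0964, 0.0534]
orientation: [3.087, 0.108, 0.05]
wrist_force: [-0.1, -22.7, -3.7]
width: 0.0083
```

```bash
python3 w.py 0.4445 -0.0967 0.052
```

```text
6.3 [ 0.4449 -0.0964  0.0534] [ -0.1439 -22.7482  -3.6759] 0.00830383557194929 1.1649478390833947
R y [ 0.0688 -0.9962  0.0535] spin needed 0.007938539652279752
tool offset to go [-0.0004  0.0002  0.0014]
```

At the stop after 100 mm of travel, with the force rising to 23 N. I'll relax, open and lift.

Call:
{"method": "jog_arm", "body": {
  "moves": [
    {"offset": [0, 0, 0], "spin": 0, "hand": 0.0},
    {"offset": [0, 0, 0], "spin": 0, "hand": 0.02},
    {"offset": [0, 0, 0], "spin": 0, "hand": 0.04},
    {"offset": [0, 0, 0], "spin": 0, "hand": 0.04},
    {"offset": [0, 0, 0], "spin": 0, "hand": 0.04}
  ]
}}

```text
t: 6.92
tool_pos: [0.4443, -0.0957, 0.0522]
orientation: [3.087, 0.108, 0.049]
wrist_force: [0.8, 0.8, -0.6]
width: 0.0371
```

```bash
python3 w.py 0.4445 -0.0967 0.13
```

```text
6.925 [ 0.4443 -0.0957  0.0522] [ 0.8178  0.7729 -0.6474] 0.037107141719539674 1.165754494031416
R y [ 0.0693 -0.9962  0.0533] spin needed 0.008378705275240428
tool offset to go [ 0.0025  0.0052 -0.0776]
```

Call:
{"method": "jog_arm", "body": {
  "moves": [
    {"offset": [0, 0.001, -0.015], "spin": 0, "hand": 0.04},
    {"offset": [0, 0.001, -0.02], "spin": 0, "hand": 0.04},
    {"offset": [0, 0.001, -0.02], "spin": 0, "hand": 0.04},
    {"offset": [0, 0.001, -0.03], "spin": 0, "hand": 0.04},
    {"offset": [0, 0, -0.04], "spin": 0, "hand": 0.04}
  ]
}}

```text
t: 7.55
tool_pos: [0.4384, -0.0923, 0.1815]
orientation: [3.089, 0.109, 0.042]
wrist_force: [0.6, -0.4, 1.0]
width: 0.0401
```

Call:
{"method": "jog_arm", "body": {
  "moves": [
    {"offset": [0, 0.03, -0.05], "spin": 0, "hand": 0.04},
    {"offset": [0, 0.06, 0], "spin": 0, "hand": 0.04},
    {"offset": [0, 0.06, 0], "spin": 0, "hand": 0.04},
    {"offset": [0, 0.06, 0], "spin": 0, "hand": 0.04},
    {"offset": [0, 0.06, 0], "spin": 0, "hand": 0.04}
  ]
}}

```text
t: 8.18
tool_pos: [0.4602, -0.3636, 0.2613]
orientation: [3.079, 0.123, 0.066]
wrist_force: [1.1, -0.3, 0.1]
width: 0.04
```

```bash
python3 w.py 0.4445 -0.0967 0.13; python3 - <<'E'
from h import *
for n in("top","side"):
    p,d=r.read_camera(n);np.savez(n+"2.npz",p=p,d=d)
    cv2.imwrite(f"pics/{n}2.png",p[...,::-1])
    for q in r.search_frame("specimen",n)+r.search_frame("loaded_plate",n):
        c,w=q["pixel"];print(n,round(q["confidence"],2),np.round([c,w]),at_d(n,[c,w],d[int(w),int(c)]))
E
```

```text
8.175 [ 0.4602 -0.3636  0.2613] [ 1.1073 -0.2682  0.115 ] 0.03999360878408631 0.6939959720000564
R y [ 0.0781 -0.9951  0.0612] spin needed 0.017300916113975662
tool offset to go [ 0.0005 -0.2749  0.1148]
top 0.42 [285. 209.] [ 0.51869904 -0.26424994  0.01573439]
top 0.39 [299. 250.] [ 0.44052623 -0.29056813  0.01898138]
top 0.62 [183. 246.] [ 0.44633975 -0.0754152   0.03075819]
side 0.72 [257. 246.] [ 0.51662219 -0.2733528   0.01754192]
side 0.62 [219. 271.] [ 0.43830921 -0.31194074  0.01724684]
side 0.95 [192. 176.] [ 0.43667156 -0.09990252  0.06559555]
```

View pics/top2.png

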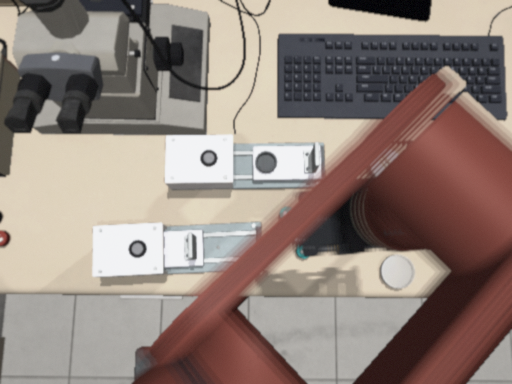

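View pics/side2.png

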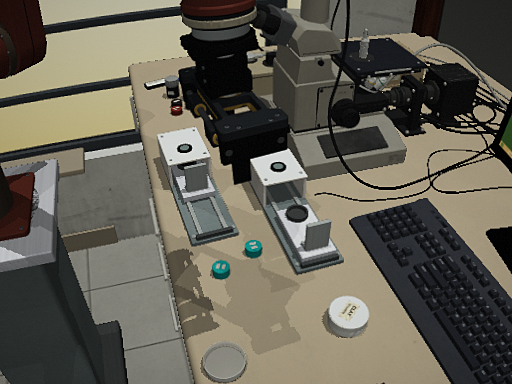

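```bash
python3 - <<'E'
from h import *
def cloud(n,d,c0,c1,r0,r1):
    K,di,R,t=cal(n); v,u=np.mgrid[r0:r1,c0:c1]; dd=d[r0:r1,c0:c1].ravel()
    n_=cv2.undistortPoints(np.stack([u.ravel(),v.ravel()],1).astype(float)[:,None],K,di)[:,0]
    return ((np.c_[n_*dd[:,None],dd]-t)@R)[dd>0]
for f in(0,2):
    z=np.load(f"top{f}.npz")
    for l,b in(("near",(165,275,220,270)),("far",(240,330,135,190))):
        P=cloud("top",z["d"],*b);Q=P[(P[:,2]>.08)&(P[:,2]<.095)]
        print(f,l,cv2.minAreaRect(Q[:,:2].astype(np.float32)))
z0=np.load("top0.npz")["p"];z2=np.load("top2.npz")["p"]
s0=np.load("side0.npz")["p"];s2=np.load("side2.npz")["p"]
k=dict(dsize=(380,290),interpolation=cv2.INTER_CUBIC)
o=np.vstack([np.hstack([cv2.resize(x[225:275,110:175],**k) for x in(z0,z2)]),np.hstack([cv2.resize(x[120:200,145:235],**k) for x in(s0,s2)])])
cv2.imwrite("pics/cmp.png",o[...,::-1])
E
```

```text
0 near ((0.4505506455898285, -0.19642911851406097), (0.04357597231864929, 0.007819483987987041), 4.2291131019592285)
0 far ((0.6089251041412354, -0.31661832332611084), (0.043647896498441696, 0.00816540140658617), 2.2262790203094482)
2 near ((0.4443945288658142, -0.0973748192191124), (0.04347271844744682, 0.007568355184048414), 2.4207191467285156)
2 far ((0.6087026596069336, -0.3167745769023895), (0.04260776564478874, 0.008334865793585777), 1.3166286945343018)
```

View pics/cmp.png

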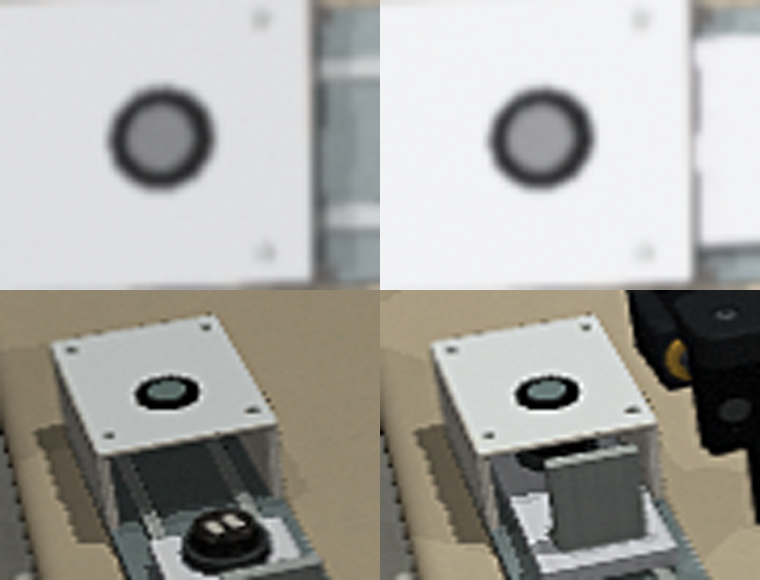

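```bash
python3 - <<'E'
from h import *
z=np.load("side2.npz");p=z["p"]
# specimen before (0.4446,-0.1076) + slide 0.1
c=np.array([0.4446-.0061,-0.0083]); a=np.linspace(0,6.28,60)
o=cv2.resize(p[130:200,150:220],None,fx=8,fy=8,interpolation=cv2.INTER_CUBIC)[...,::-1].copy()
for h,col in((.031,(0,255,0)),(.049,(0,0,255))):
    q=proj("side",np.c_[c[0]+.015*np.cos(a),c[1]+.015*np.sin(a),0*a+h])
    for u in (q-[150,130])*8+4: cv2.circle(o,tuple(int(v) for v in u),1,col,-1)
cv2.imwrite("pics/ov.png",o)
m=(p[130:200,150:220].max(2)<45);v,u=np.nonzero(m)
for b,a_ in list(zip(v+130,u+150))[::6]:
    P=at_d("side",[a_,b],z["d"][b,a_]); print((a_,b),P.round(3),end=";")
E
```

```text
(np.int64(205), np.int64(130)) [ 0.421 -0.392  0.343];(np.int64(211), np.int64(130)) [ 0.424 -0.413  0.355];(np.int64(217), np.int64(130)) [ 0.424 -0.444  0.373];(np.int64(208), np.int64(131)) [ 0.422 -0.405  0.35 ];(np.int64(214), np.int64(131)) [ 0.427 -0.415  0.355];(np.int64(205), np.int64(132)) [ 0.421 -0.39   0.34 ];(np.int64(211), np.int64(132)) [ 0.423 -0.416  0.355];(np.int64(217), np.int64(132)) [ 0.425 -0.443  0.37 ];(np.int64(209), np.int64(133)) [ 0.422 -0.408  0.349];(np.int64(216), np.int64(133)) [ 0.424 -0.438  0.366];(np.int64(208), np.int64(134)) [ 0.422 -0.404  0.346];(np.int64(217), np.int64(134)) [ 0.425 -0.441  0.367];(np.int64(209), np.int64(135)) [ 0.422 -0.409  0.347];(np.int64(219), np.int64(135)) [ 0.425 -0.449  0.37 ];(np.int64(211), np.int64(136)) [ 0.423 -0.416  0.35 ];(np.int64(208), np.int64(137)) [ 0.422 -0.4    0.339];(np.int64(218), np.int64(137)) [ 0.425 -0.444  0.365];(np.int64(216), np.int64(138)) [ 0.428 -0.417  0.347];(np.int64(211), np.int64(139)) [ 0.423 -0.414  0.345];(np.int64(209), np.int64(140)) [ 0.422 -0.405  0.338];(np.int64(218), np.i
[... 1164 characters left out ...]
p.int64(184), np.int64(164)) [ 0.432 -0.022  0.042];(np.int64(190), np.int64(164)) [ 0.445 -0.019  0.037];(np.int64(179), np.int64(165)) [ 0.422 -0.018  0.039];(np.int64(185), np.int64(165)) [ 0.434 -0.021  0.038];(np.int64(180), np.int64(166)) [ 0.424 -0.019  0.037];(np.int64(179), np.int64(167)) [ 0.422 -0.018  0.034];(np.int64(180), np.int64(168)) [ 0.423 -0.019  0.032];(np.int64(183), np.int64(169)) [ 0.429 -0.026  0.032];(np.int64(173), np.int64(180)) [ 0.405 -0.027  0.01 ];(np.int64(175), np.int64(183)) [ 0.407 -0.035  0.007];(np.int64(171), np.int64(188)) [ 0.397 -0.049  0.007];(np.int64(174), np.int64(196)) [ 0.398 -0.079  0.008];(np.int64(199), np.int64(199)) [ 0.445 -0.105  0.01 ];
```

View pics/ov.png

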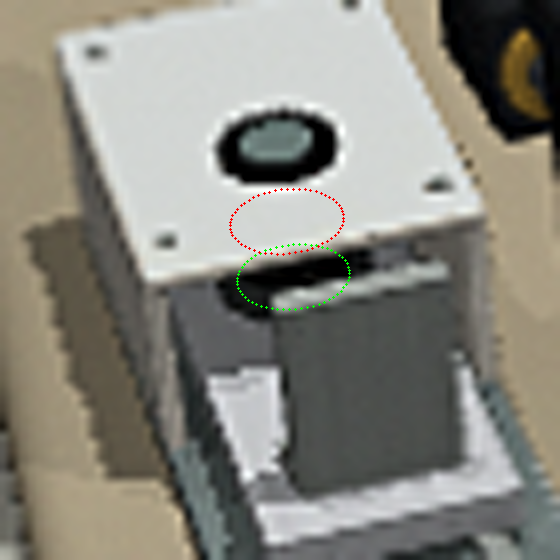

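The dark mount and its nest show at the predicted place under the hood: the expected underside ring lies over them, and points on them measure 32–46 mm high. The plate moved 99 mm and the other stage's plate under 1 mm. Handing in.

```bash
python3 -c "
from plant import r
print(r.hand_in())"
```

```text
the job is handed in; nothing more can be done
None
```

I pushed the nearer stage's carriage, the one with the black mount, home against its end stop and handed the job in at about 8.4 s. I held its steel plate between the fingers, so the carriage could not shoot forward when it broke free. I then let go and moved the arm clear.

Last checks:
- **Loaded carriage:** the depth images show the plate 99 mm further along. The force rose to about 23 N at the stop, and the carriage stayed there after release. It averaged about 80 mm/s at most over any call.
- **Other stage:** its plate shifted by less than 1 mm, which is within measuring error.
- **Specimen:** it is mostly hidden by the hood and plate. The visible part lies where it should be, with points up to 46 mm above the worktop. That fits it standing in its nest, but I could not see all of it to confirm it is upright.
- **Detector:** it no longer found the specimen itself, only the two turquoise look-alikes, which I left alone.
- **Tool tilt:** the gripper tilted about 3° during the push, with no visible effect.

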